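Load the bottle carrier with the full spray can

TASK

Load the divided wooden bottle carrier: stand the short bottle from the bench and the full one of the two identical spray cans upright on the floor of free cells, one to a cell, setting them down gently rather than dropping them. The other can is used up (feel by weight which one it is): leave it standing upright where it was, or put it back about there. Leave the bottle and the tin already in the carrier, and the tape measure and masking tape on the bench, as they are.

Things in the scene. Friction and masses are not known exactly. Their poses are not given: they have to be found in the camera images.
- carrier: open carrier of pale wood, fixed to the bench, 157 x 232 mm, two rows (along its x) of three cells (along its y); cells 70 x 70 mm inside at 75 mm pitch, outer walls 6 mm, dividers 5 mm, inner floor 8 mm above the bench; long walls 52 mm high, dividers 46 mm, the two end walls (at +y and -y, with a hand slot) 72 mm. The two middle cells are taken. Origin: centre of its underside, z up
- cell_front_left (a point): centre of the floor of the carrier's front left cell (70 x 70 mm inside), which is free; 'left' is the carrier's +y end, 'front' its -x row
- cell_front_right (a point): centre of the floor of the carrier's front right cell (70 x 70 mm inside), which is free; 'left' is the carrier's +y end, 'front' its -x row
- cell_rear_left (a point): centre of the floor of the carrier's rear left cell (70 x 70 mm inside), which is free; 'left' is the carrier's +y end, 'front' its -x row
- cell_rear_right (a point): centre of the floor of the carrier's rear right cell (70 x 70 mm inside), which is free; 'left' is the carrier's +y end, 'front' its -x row
- bench_bottle: short round bottle with a narrower screw cap, standing on the bench; 42 mm diameter, straight body to about 80 mm, sloping shoulder above, 115 mm tall over all, about 140 g; origin at the centre of its underside, z up
- spray_can_1: aerosol can with a small cap and push button, 55 mm diameter, straight body to about 130 mm, 165 mm tall over all; origin at the centre of its underside, z up. Outwardly identical to the other can; one of the two is full (about 420 g), the other used up (about 100 g): only its weight tells which
- spray_can_2: aerosol can with a small cap and push button, 55 mm diameter, straight body to about 130 mm, 165 mm tall over all; origin at the centre of its underside, z up. Outwardly identical to the other can; one of the two is full (about 420 g), the other used up (about 100 g): only its weight tells which
- carrier_bottle: short round bottle with screw cap, 42 mm diameter, 115 mm tall, of the same shape as the bench bottle but already standing in one of the two middle cells of the carrier, where it stays; origin at the centre of its underside
- tin: plain round metal tin, 60 mm diameter, 85 mm tall, standing in the other middle cell of the carrier, where it stays; origin at the centre of its underside
- tape_measure: black tape measure standing on the bench, 32 x 82 x 66 mm, a bystander; origin at the centre of its underside
- masking_roll: roll of masking tape lying flat on the bench, about 110 mm across, 20 mm high, a bystander; origin at the centre of its underside
Not all that is in view belongs to the job. What is shaped like the spray_can_2 but black, orange or red is not meant.

How it is judged:
At the end, for the whole second after the job is handed in: Bench bottle and full can (over 2.3 N on the carrier) each at rest in a free cell: 25 mm from its centre, base within 5 mm of its floor, upright within 0.15 rad. Other can upright on the bench within 80 mm of its start; carrier bottle and tin upright in their cells, moved under 30 mm ((horizontal distance between bench_bottle and cell_front_left below 0.025 m or horizontal distance between bench_bottle and cell_front_right below 0.025 m or horizontal distance between bench_bottle and cell_rear_left below 0.025 m or horizontal distance between bench_bottle and cell_rear_right below 0.025 m) and z of bench_bottle in the frame of carrier between 0.003 and 0.013 m and angle between each of bench_bottle, carrier_bottle, tin's own z axis and vertical below 0.15 rad and linear speed of bench_bottle below 0.02 m/s and ((((horizontal distance between spray_can_1 and cell_front_left below 0.025 m or horizontal distance between spray_can_1 and cell_front_right below 0.025 m or horizontal distance between spray_can_1 and cell_rear_left below 0.025 m or horizontal distance between spray_can_1 and cell_rear_right below 0.025 m) and z of spray_can_1 in the frame of carrier between 0.003 and 0.013 m and angle between spray_can_1's own z axis and vertical below 0.15 rad and linear speed of spray_can_1 below 0.02 m/s) and contact force between spray_can_1 and carrier above 2.3 N and (distance of spray_can_2 from where it was at the start of the episode below 0.08 m and height (world z) of spray_can_2 below 0.006 m and angle between spray_can_2's own z axis and vertical below 0.15 rad and linear speed of spray_can_2 below 0.02 m/s)) or (((horizontal distance between spray_can_2 and cell_front_left below 0.025 m or horizontal distance between spray_can_2 and cell_front_right below 0.025 m or horizontal distance between spray_can_2 and cell_rear_left below 0.025 m or horizontal distance between spray_can_2 and cell_rear_right below 0.025 m) and z of spray_can_2 in the frame of carrier between 0.003 and 0.013 m and angle between spray_can_2's own z axis and vertical below 0.15 rad and linear speed of spray_can_2 below 0.02 m/s) and contact force between spray_can_2 and carrier above 2.3 N and (distance of spray_can_1 from where it was at the start of the episode below 0.08 m and height (world z) of spray_can_1 below 0.006 m and angle between spray_can_1's own z axis and vertical below 0.15 rad and linear speed of spray_can_1 below 0.02 m/s))) and distance of each of carrier_bottle, tin from where it was at the start of the episode below 0.03 m and z of each of carrier_bottle, tin in the frame of carrier below 0.013 m); the robot touches nothing.
It fails at once if a can or the bench bottle is dropped or knocked over (faster than 0.6 m/s while the fingers do not touch it: a fall of about 20 mm) ((contact force between the fingers and spray_can_1 below 0.05 N and linear speed of spray_can_1 above 0.6 m/s) or (contact force between the fingers and spray_can_2 below 0.05 N and linear speed of spray_can_2 above 0.6 m/s) or (contact force between the fingers and bench_bottle below 0.05 N and linear speed of bench_bottle above 0.6 m/s)).
It fails at once if the tape measure or the masking tape is pushed more than 40 mm (distance of any of tape_measure, masking_roll from where it was at the start of the episode above 0.04 m).
It also fails if it takes over 72 s, if anything falls off the work surface, if the arm or the gripper's body presses on something with over 40 N, if the wrist force passes 120 N, or if a joint passes its speed limit or range.

ROBOT

A 7-joint arm with a two-finger parallel gripper is mounted at the origin on a cart in front of the work surface, level with it; the furniture and walls round the work are solid. World frame = base frame: x ahead of the robot, y to its left, z up, the work surface at z = 0. Lengths are in m, angles in rad, forces in N, time in s.
With the tool pointing down it reaches from about 0.4 to 0.85 m from the base axis. Payload 10.4 kg.
Tool frame: the origin (TCP) lies between the finger pads; the fingertips stand 19 mm ahead of it and the grasp point (between the pads) is the TCP; z points along the fingers, y is the direction in which the jaws open and shut (so a half turn about z gives the same grasp; the last joint's range is limited). The gripper opens to 85 mm and grips with 20 to 120 N. Pads are 22 mm wide; open, the fingers measure 114 mm over their backs; the gripper's body (76 mm by 85 mm) begins 54 mm behind the grasp point. The pads swing forward as they close: fully open they stand 13 mm farther back than shut.
Start: joints at [1.147, 0.332, -0.065, 1.46, 0.022, 1.35, -0.088], TCP at [0.244, -0.575, 0.25] pointing down, gripper open.
Joint ranges: [-2.6, 2.6], [-0.5, 2.12], [-1.47, 1.34], [0.16, 2.42], [-1.27, 4.41], [0.06, 2.06], [-2.6, 2.6]. Speed limits (rad/s): [2.22, 2.22, 2.79, 2.79, 3.14, 3.14, 3.14].

INTERFACE

Orientations are given as a unit quaternion [x, y, z, w].
In Python, from workcell import manip gives the robot as it stands.
- The arm moves only by the shell command python3 -m jog 'ROWS' [FORCE]. ROWS is JSON, a list of rows, each an object with "offset": the shift along the tool's x, y, z as a fraction of full scale, a list of three; "rotation": the turn, a rotation vector about the tool's x, y, z as a fraction of full scale, a list of three; "fingers": the opening, from -1 (shut) to 1 (fully open), so that 0 is half open. A call has 1 to 8 rows; each row shifts and turns the commanded pose from where the row before left it, along the tool's axes as they then stand; what a row does not reach is not made up. Full scale, the value 1, is 0.15 m for a shift and 2 rad for a turn. A row lasts 1/8 s, in which the tool goes at most 62.5 mm and 10.7 degrees, less where a joint would pass 70% of its speed; a pose out of reach is approached as far as the arm can. A call with a number of a shift or a turn outside -1 to 1 is refused whole. A call with a gripper value outside its range is refused whole. The fingers move at their own pace and stop on an object; FORCE is the grip in N (left out, the last holds). Time passes only in rows, so rows that do not move let the fingers close. It gives the time, the measured TCP pose, the force and the opening at its end, in the units of the state.
- manip.get_obs(): the state, without advancing time (a new reading comes with each control period).
- manip.camera(name): name is "side" or "top" or "wrist"; returns the picture (400x640x3 uint8, red, green, blue); there is no depth.
- manip.camera_info(name): a dict with "mtx" (3x3 intrinsics, pixels), "xyz" and "rotation" of the camera in the world. Camera axes: x right, y down, z forward; pixel columns grow to the right and rows downward; lengths in m; the calibration is good to about 2 mm. A picture is of the moment at which its call begins: read the wrist's pose just before it. camera_info takes no time and is no camera call; for the wrist camera it gives the pose at the moment of the call.
- manip.hand_in(): hands the job in, once; it reports no verdict.
Trained networks look in the newest picture that a camera, given by its name, has taken for a name from the list of things; names that differ only in an ending like _2 or _b are one class to them, and where a whole thing is asked for, a point or a joint stands for the part that bears it (a point fixed in the world has none). Each returns a list of dicts, best first, with "conf" (0 to 1); they miss things now and then, are a little off and sometimes report something else, mostly with a low value. They report only what shows in the picture. A call takes as long as a camera call. They do not tell look-alikes from the thing itself.
- manip.recognise(camera, query): "bbox" ([left, top, right, bottom] in pixels, round what is visible of it).
The state is a dict: "clock": time; "joint_pos": joint angles; "joint_velocities": joint speeds; "tau": joint torques, N m; "position": TCP position; "ee_rot": TCP orientation; "ft_force": force on the tool from outside, world axes, zero at the start; "torque": the same for the moment, N m; "grip_width": opening from 0.0 (shut) to 1.0 (fully open).
Only numpy, scipy, OpenCV 4.12 (cv2) and the standard library are available. Lean on these libraries where they do the work, as an engineer would, in place of code of your own. Each camera call takes 0.05 s, during which the arm holds its last target. There are 200 camera calls.

## Working session

There is one attempt and no reset: what is moved stays moved. The work goes in short steps, Python scripts to look and compute and a shell command to move; the robot and the scene stay as the last step left them, time stands still between calls to the robot, and variables do not carry over. Pictures are saved under pics/ and viewed, about 8 in all and at most 12, crops included, and the job is handed in when it is done.

```bash
mkdir -p pics; ls
cat > h.py <<'E'
from workcell import manip
import numpy as np, cv2
from scipy.spatial.transform import Rotation as R
def mats(n):
    i=manip.camera_info(n); K=np.array(i["mtx"],float); r=np.array(i["rotation"],float)
    r = r if r.shape==(3,3) else R.from_quat(r.ravel()).as_matrix() if r.size==4 else R.from_rotvec(r).as_matrix()
    return K,np.array(i["xyz"],float),r
def ray(n,u,v,z):
    K,c,r=mats(n); d=r@np.linalg.solve(K,[u,v,1]); return c+d*(z-c[2])/d[2]
def proj(n,p):
    K,c,r=mats(n); q=K@(r.T@(np.array(p)-c)); return q[:2]/q[2]
def shot(n,f):
    a=manip.camera(n); cv2.imwrite("pics/"+f+".png",cv2.cvtColor(a,cv2.COLOR_RGB2BGR)); return a
E
python3 - <<'E'
from h import *
o=manip.get_obs(); print(o)
for n in("side","top"):
    shot(n,n+"0"); i=manip.camera_info(n); print(n,i)
    for q in("carrier","bench_bottle","spray_can_1","tin","tape_measure","masking_roll"):
        print(q,[(np.round(d["bbox"]).tolist(),round(d["conf"],2)) for d in manip.recognise(n,q)])
a=cv2.imread("pics/side0.png");b=cv2.imread("pics/top0.png")
E
```

```text
pics
{'clock': 0.0, 'joint_pos': array([ 1.14739947,  0.3328395 , -0.06468977,  1.4609243 ,  0.02158583,
        1.34988086, -0.08848606]), 'joint_velocities': array([-1.24748495e-03, -5.21947120e-04, -2.16899275e-04,  1.46904959e-03,
       -1.28772910e-03,  3.90945936e-04,  4.29101793e-06]), 'tau': array([-4.35059219e-04, -6.25458956e+01,  4.86954628e-02, -3.91613352e+01,
        1.61689671e-02,  9.84257291e-03, -1.21877156e-05]), 'position': array([ 0.24370983, -0.57516213,  0.24954421]), 'ee_rot': array([ 9.79984951e-01,  1.99070430e-01, -1.60471503e-04, -6.59382903e-04]), 'ft_force': array([-0.34065301,  0.30893478,  0.94743551]), 'torque': array([ 0.015127  ,  0.0079976 , -0.01088999]), 'grip_width': 0.9990226697184785}
side {'mtx': array([[383.98091608,   0.        , 315.34023813],
       [  0.        , 383.98091608, 195.86689784],
       [  0.        ,   0.        ,   1.        ]]), 'xyz': array([0.33313897, 0.84417929, 0.78534336]), 'rotation': array([-0.09263822,  0.8826444 , -0.45783153,  0.05241477])}
carrier [([275.0, 233.0, 341.0, 316.0], 0.72)]
bench_bottle [([337.0, 1
[... 307 characters left out ...]
0, 209.0], 0.74)]
masking_roll [([296.0, 182.0, 314.0, 203.0], 0.6), ([276.0, 231.0, 340.0, 315.0], 0.58)]
top {'mtx': array([[487.73225041,   0.        , 330.61095148],
       [  0.        , 487.73225041, 189.30800698],
       [  0.        ,   0.        ,   1.        ]]), 'xyz': array([-0.32626773, -0.14919982,  1.53138154]), 'rotation': array([-0.66736168,  0.6940442 , -0.19137112,  0.19054692])}
carrier [([202.0, 181.0, 277.0, 244.0], 0.96)]
bench_bottle [([299.0, 210.0, 312.0, 226.0], 0.42)]
spray_can_1 [([345.0, 177.0, 362.0, 208.0], 0.97), ([249.0, 130.0, 268.0, 167.0], 0.72)]
tin [([228.0, 187.0, 252.0, 205.0], 0.55)]
tape_measure []
masking_roll [([336.0, 161.0, 365.0, 192.0], 0.57)]
```

View pics/top0.png

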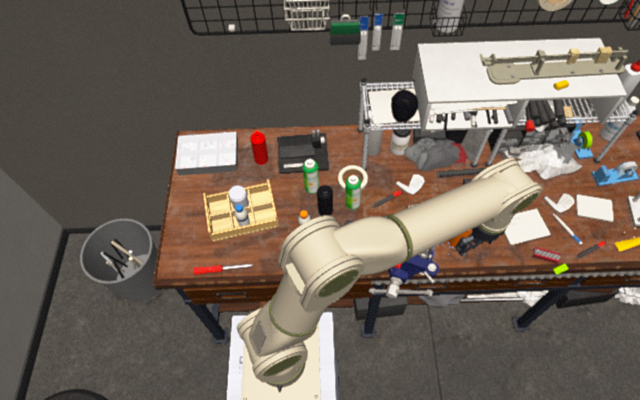

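View pics/side0.png

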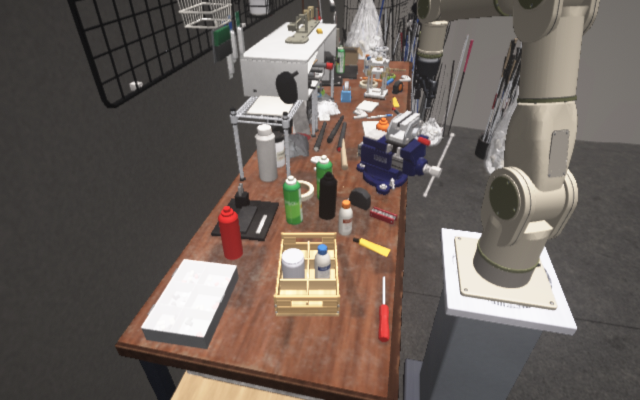

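The top view shows the robot's shoulder in the middle. The carrier is at (240,210), with the tin at (237,195) and its bottle at (240,212). The two green cans are at (311,176) and (352,192), and the orange-capped bench bottle is at (304,218). In the side view the green cans are at (293,200) and (324,170), and the bottle is at (346,218).

Look-alikes for the can are the black one (top 325,200; side 328,197), the red one (top 259,148; side 231,232) and the grey flask (side 266,155). I choose the two green ones and will check them in a close crop.

Run:
```python
from h import *
a=cv2.imread("pics/top0.png")[145:249,195:375]; cv2.imwrite("pics/c1.png",cv2.resize(a,None,fx=4.4,fy=4.4,interpolation=cv2.INTER_CUBIC))
a=cv2.imread("pics/side0.png")[145:325,255:415]; cv2.imwrite("pics/c2.png",cv2.resize(a,None,fx=3.3,fy=3.3,interpolation=cv2.INTER_CUBIC))
def tri(t,s):
    A=[];b=[]
    for n,(u,v) in(("top",t),("side",s)):
        K,c,r=mats(n); d=r@np.linalg.solve(K,[u,v,1]); d/=np.linalg.norm(d); P=np.eye(3)-np.outer(d,d); A.append(P);b.append(P@c)
    return np.linalg.lstsq(np.vstack(A),np.hstack(b),rcond=None)[0].round(3)
print("canA top",tri((310,161),(291.5,178.5)),"canB top",tri((353,178),(324,156)),"bottle cap",tri((303,212),(346,202)))
for n,u,v,z in [("top",206,237,.05),("side",293,224,0),("side",346,235,0),("top",311,193,0),("top",353,207,0)]: print(n,u,v,ray(n,u,v,z).round(3))
```

```text
canA top [ 0.619 -0.101  0.161] canB top [ 0.545 -0.243  0.167] bottle cap [ 0.447 -0.073  0.118]
top 206 237 [0.405 0.257 0.05 ]
side 293 224 [ 0.612 -0.077  0.   ]
side 346 235 [ 0.437 -0.059  0.   ]
top 311 193 [ 0.593 -0.097  0.   ]
top 353 207 [ 0.528 -0.247  0.   ]
```

View pics/c1.png

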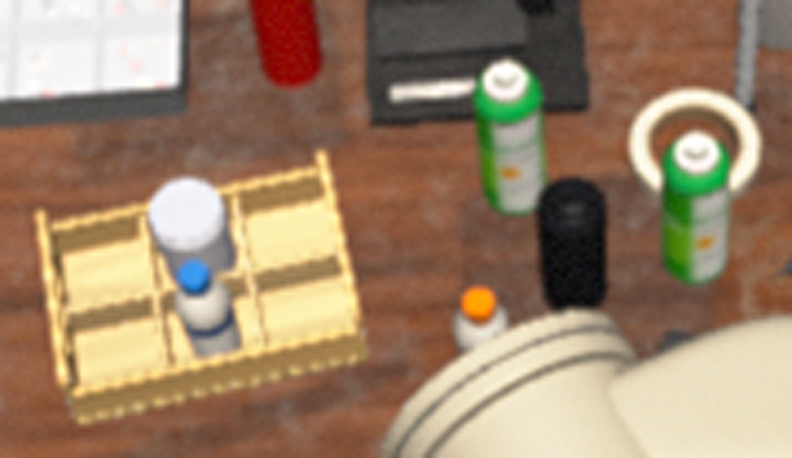

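View pics/c2.png

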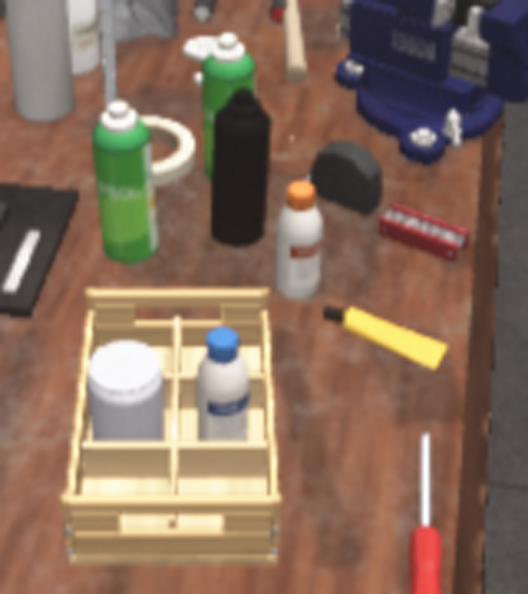

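The crops confirm two green cans with white caps, at top crop (508,140) and (696,205). The black one at (572,245) has a different colour. The bench bottle has an orange cap at (478,302), and the carrier bottle has a blue cap. Next I fit the poses in both views.

```bash
cat > fit.py <<'E'
from h import *
from scipy.optimize import least_squares
T=lambda u,v:("top",195+u/4.4,145+v/4.4); S=lambda u,v:("side",255+u/3.3,145+v/3.3)
X,Y=.0785,.116
obs=[(T(40,212),(X,Y,.072)),(T(322,153),(X,-Y,.072)),(T(80,422),(-X,Y,0)),(T(365,357),(-X,-Y,0)),
(S(88,292),(X,-Y,.072)),(S(270,292),(-X,-Y,.072)),(S(67,498),(X,Y,.072)),(S(280,500),(-X,Y,.072)),(S(72,555),(X,Y,0)),(S(275,557),(-X,Y,0))]
def W(p,q): c,s=np.cos(p[2]),np.sin(p[2]); return [p[0]+c*q[0]-s*q[1],p[1]+s*q[0]+c*q[1],q[2]]
f=lambda p:np.hstack([proj(n,W(p,q))-(u,v) for (n,u,v),q in obs])
r=least_squares(f,[.47,.1,.1],loss="soft_l1"); p=r.x; print("carrier",p.round(4)); print(f(p).reshape(-1,2).round(1).tolist())
for n,sx,sy in(("FL",-1,1),("FR",-1,-1),("RL",1,1),("RR",1,-1)): print(n,np.round(W(p,(sx*.0375,sy*.075,.008)),3))
# upright cylinders: fit x,y to top-centre and base-front points
def cyl(name,pts):
    g=lambda q:np.hstack([proj(n,[q[0],q[1],z])-(u,v) for (n,u,v),z in pts]); r=least_squares(g,[.5,-.1]); print(name,r.x.round(4),g(r.x).reshape(-1,2).round(1).tolist())
cyl("A",[(T(505,70),.165),(S(119,107),.165)]); cyl("B",[(T(697,143),.165),(S(228,40),.165)])
cyl("bottle",[(T(479,296),.115),(S(300,187),.115)]); 
cyl("black",[(T(574,190),.165),(S(241,95),.165)])
cyl("tin",[(T(187,205),.093),(S(126,365),.093)]); cyl("cbottle",[(T(195,270),.123),(S(222,334),.123)])
for nm,t,s in(("measure",None,S(345,180)),("roll",T(695,145),S(160,150))):
    for k in(t,s):
        if k: print(nm,ray(*k,.03).round(3))
E
python3 fit.py
```

```text
carrier [0.5098 0.1457 0.2037]
[[-0.4, 0.4], [1.0, 0.2], [0.2, 1.2], [1.4, 1.4], [-0.3, -1.6], [-0.3, -1.6], [-1.9, 0.1], [0.1, -0.3], [-1.4, 2.3], [0.8, 1.9]]
FL [0.458 0.212 0.008]
FR [0.488 0.065 0.008]
RL [0.531 0.227 0.008]
RR [0.562 0.08  0.008]
A [ 0.6188 -0.0998] [[-0.2, 0.7], [-0.4, -0.6]]
B [ 0.5456 -0.2436] [[-0.3, 0.7], [-0.5, -0.9]]
bottle [ 0.447  -0.0762] [[-0.0, 1.0], [-0.8, -0.3]]
black [ 0.5116 -0.1477] [[-0.9, -0.2], [0.4, -1.4]]
tin [0.5484 0.1535] [[-0.2, 1.3], [-0.8, -0.6]]
cbottle [0.4747 0.137 ] [[-0.0, 0.8], [-0.5, -0.2]]
measure [ 0.416 -0.213  0.03 ]
roll [ 0.633 -0.252  0.03 ]
roll [ 0.613 -0.228  0.03 ]
```

```bash
cat > d.py <<'E'
import sys
from h import *
t=[float(a) for a in sys.argv[1:4]]; o=manip.get_obs(); p=o["position"]; r=R.from_quat(o["ee_rot"])
x=r.as_matrix()[:,0]; a=np.arctan2(x[1],x[0]); yaw=float(sys.argv[4]) if len(sys.argv)>4 else 1.775
d=r.inv().apply(np.array(t)-p)
rt=R.from_quat([np.cos(yaw/2),np.sin(yaw/2),0,0])
print("t",round(o["clock"],2),"pos",p.round(4),"yaw",a.round(3),"F",np.round(o["ft_force"],2),"w",round(o["grip_width"],3),"j",np.round(o["joint_pos"],2))
print("offset total (units of .15):",(d/.15).round(3),"mm",(d*1e3).round(1),"rot total (units of 2):",((r.inv()*rt).as_rotvec()/2).round(4))
E
python3 -m jog '[{"offset":[0,0,-0.1],"rotation":[0,0,-0.09],"fingers":1},{"offset":[0,0,-0.1],"rotation":[0,0,-0.09],"fingers":1},{"offset":[0,0,-0.1],"rotation":[0,0,-0.09],"fingers":1},{"offset":[0,0,-0.1],"rotation":[0,0,-0.09],"fingers":1},{"offset":[0,0,-0.1],"rotation":[0,0,-0.09],"fingers":1},{"offset":[0,0,-0.1],"rotation":[0,0,-0.09],"fingers":1},{"offset":[0,0,-0.1],"rotation":[0,0,-0.09],"fingers":1},{"offset":[0,0,0],"rotation":[0,0,-0.06],"fingers":1}]' 40
python3 d.py .52 -.17 .40
```

```text
clock: 1.7
position: [0.244, -0.5758, 0.3568]
ee_rot: [0.627, 0.779, -0.0, 0.001]
ft_force: [0.5, -0.2, -1.0]
grip_width: 1.007
t 1.7 pos [ 0.244  -0.5758  0.3568] yaw 1.786 F [ 0.55 -0.18 -0.96] w 1.007 j [ 1.27  0.31 -0.24  1.27  0.07  1.56  1.26]
offset total (units of .15): [ 2.251  2.374 -0.292] mm [337.6 356.1 -43.8] rot total (units of 2): [0.0003 0.0011 0.0053]
```

```bash
python3 -m jog '[{"offset":[0.28,0.295,-0.036],"rotation":[0,0,0],"fingers":1},{"offset":[0.28,0.295,-0.036],"rotation":[0,0,0],"fingers":1},{"offset":[0.28,0.295,-0.036],"rotation":[0,0,0],"fingers":1},{"offset":[0.28,0.295,-0.036],"rotation":[0,0,0],"fingers":1},{"offset":[0.28,0.295,-0.036],"rotation":[0,0,0],"fingers":1},{"offset":[0.28,0.295,-0.036],"rotation":[0,0,0],"fingers":1},{"offset":[0.28,0.295,-0.036],"rotation":[0,0,0],"fingers":1},{"offset":[0.28,0.295,-0.036],"rotation":[0,0,0.005],"fingers":1}]'
python3 -m jog '[{"offset":[0,0,0],"rotation":[0,0,0],"fingers":1},{"offset":[0,0,0],"rotation":[0,0,0],"fingers":1}]'
python3 d.py .52 -.17 .40
python3 - <<'E'
from h import *
a=shot("wrist","w1"); print(mats("wrist"))
for q in("bench_bottle","spray_can_1"): print(q,[(np.round(d["bbox"]).tolist(),round(d["conf"],2)) for d in manip.recognise("wrist",q)])
for n,p in dict(A=[.6188,-.0998,.165],B=[.5456,-.2436,.165],bot=[.447,-.0762,.115],black=[.5116,-.1477,.165]).items(): print(n,proj("wrist",p).round(0))
E
```

```text
clock: 2.7
position: [0.5208, -0.1714, 0.399]
ee_rot: [0.633, 0.774, -0.0, 0.0]
ft_force: [0.9, -1.6, 0.5]
grip_width: 0.995
clock: 2.95
position: [0.5199, -0.1734, 0.3984]
ee_rot: [0.633, 0.774, -0.0, 0.0]
ft_force: [0.7, -0.3, 0.3]
grip_width: 1.0
t 2.95 pos [ 0.5199 -0.1734  0.3984] yaw 1.771 F [ 0.72 -0.29  0.26] w 1.0 j [ 0.74  0.17 -0.59  1.38  0.09  1.62  0.37]
offset total (units of .15): [ 0.022  0.005 -0.011] mm [ 3.3  0.7 -1.6] rot total (units of 2): [-0.0002  0.0002 -0.002 ]
(array([[297.26944072,   0.        , 317.47727331],
       [  0.        , 297.26944072, 197.8732802 ],
       [  0.        ,   0.        ,   1.        ]]), array([ 0.50425787, -0.09857179,  0.5220255 ]), array([[ 0.9803333 ,  0.18865147,  0.05794175],
       [ 0.19734314, -0.93484019, -0.29517709],
       [-0.00151932,  0.30080633, -0.95368404]]))
bench_bottle [([267.0, 61.0, 301.0, 99.0], 0.78)]
spray_can_1 [([298.0, 120.0, 341.0, 167.0], 0.96), ([364.0, 102.0, 426.0, 146.0], 0.93), ([308.0, 180.0, 347.0, 240.0], 0.82), ([479.0, 4.0, 583.0, 34.0], 0.56)]
A [414. 125.]
B [327. 225.]
bot [277.  77.]
black [316. 147.]
```

View pics/w1.png

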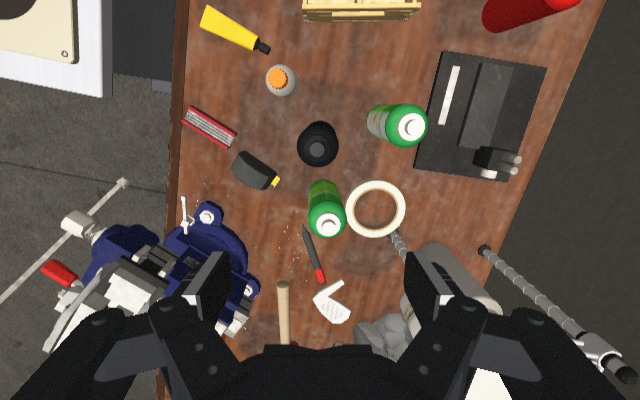

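The wrist view shows the cans at (411,125) and (327,224), the black look-alike at (318,148) and the bottle cap at (279,79). These match the predicted pixels within 3 px (about 4 mm). I start with the bottle.

```bash
python3 d.py .448 -.077 .20
```

```text
t 3.1 pos [ 0.5195 -0.1745  0.3984] yaw 1.768 F [0.25 0.6  0.73] w 1.001 j [ 0.75  0.17 -0.59  1.38  0.09  1.62  0.37]
offset total (units of .15): [ 0.731 -0.339  1.323] mm [109.7 -50.9 198.4] rot total (units of 2): [-0.0002  0.0002 -0.0033]
```

```bash
python3 -m jog '[{"offset":[0.18,-0.085,0.2],"rotation":[0,0,-0.003],"fingers":1},{"offset":[0.18,-0.085,0.2],"rotation":[0,0,0],"fingers":1},{"offset":[0.18,-0.085,0.2],"rotation":[0,0,0],"fingers":1},{"offset":[0.18,-0.085,0.2],"rotation":[0,0,0],"fingers":1},{"offset":[0,0,0.26],"rotation":[0,0,0],"fingers":1},{"offset":[0,0,0.26],"rotation":[0,0,0],"fingers":1},{"offset":[0,0,0],"rotation":[0,0,0],"fingers":1},{"offset":[0,0,0],"rotation":[0,0,0],"fingers":1}]'
python3 d.py .448 -.077 .070
python3 - <<'E'
from h import *
a=shot("wrist","w2"); print([(np.round(d["bbox"]).tolist(),round(d["conf"],2)) for d in manip.recognise("wrist","bench_bottle")])
print("expected cap px",proj("wrist",[.448,-.077,.115]),"carrier corners",[proj("wrist",p).round(0).tolist() for p in([.610,.047,.072],[.4565,.0157,.072])])
E
```

```text
clock: 4.1
position: [0.4488, -0.0782, 0.202]
ee_rot: [0.631, 0.776, 0.0, 0.001]
ft_force: [-0.8, -0.7, 0.7]
grip_width: 0.996
t 4.1 pos [ 0.4488 -0.0782  0.202 ] yaw 1.776 F [-0.81 -0.69  0.68] w 0.996 j [ 0.73  0.03 -0.66  1.92  0.02  1.19  0.27]
offset total (units of .15): [ 0.01  -0.005  0.88 ] mm [  1.4  -0.7 132. ] rot total (units of 2): [0.0007 0.0003 0.0004]
[([295.0, 155.0, 340.0, 225.0], 0.66)]
expected cap px [316.63487367 209.58408355] carrier corners [[546.0, 88.0], [351.0, 87.0]]
```

View pics/w2.png

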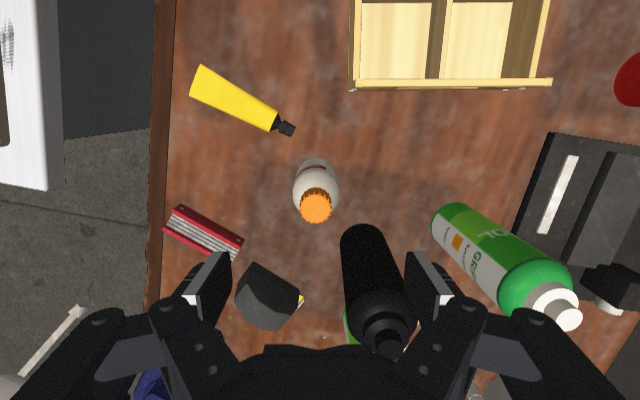

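Cap seen at (316,207) against the expected (317,210), so the alignment is good. The carrier corners agree within about 5 px. Descending.

```bash
python3 -m jog '[{"offset":[0.005,-0.005,0.2],"rotation":[0,0,0],"fingers":1},{"offset":[0.005,0,0.2],"rotation":[0,0,0],"fingers":1},{"offset":[0,0,0.2],"rotation":[0,0,0],"fingers":1},{"offset":[0,0,0.2],"rotation":[0,0,0],"fingers":1},{"offset":[0,0,0.08],"rotation":[0,0,0],"fingers":1},{"offset":[0,0,0],"rotation":[0,0,0],"fingers":0.4},{"offset":[0,0,0],"rotation":[0,0,0],"fingers":-1},{"offset":[0,0,0],"rotation":[0,0,0],"fingers":-1}]' 35
python3 -m jog '[{"offset":[0,0,0],"rotation":[0,0,0],"fingers":-1},{"offset":[0,0,0],"rotation":[0,0,0],"fingers":-1},{"offset":[0,0,0],"rotation":[0,0,0],"fingers":-1},{"offset":[0,0,0],"rotation":[0,0,0],"fingers":-1}]'
python3 d.py .448 -.077 .070
```

```text
clock: 5.2
position: [0.4479, -0.0766, 0.0698]
ee_rot: [0.631, 0.776, 0.0, 0.001]
ft_force: [-1.3, 1.0, 5.6]
grip_width: 0.467
clock: 5.7
position: [0.4479, -0.0766, 0.0698]
ee_rot: [0.631, 0.776, 0.0, 0.001]
ft_force: [-1.3, 0.5, 6.5]
grip_width: 0.468
t 5.7 pos [ 0.4479 -0.0766  0.0698] yaw 1.777 F [-1.29  0.55  6.52] w 0.468 j [ 0.68  0.22 -0.65  2.06  0.17  0.91  0.14]
offset total (units of .15): [-0.002  0.    -0.002] mm [-0.4  0.  -0.2] rot total (units of 2): [0.0007 0.0007 0.0008]
```

```bash
python3 -m jog '[{"offset":[0,0,-0.05],"rotation":[0,0,0],"fingers":-1},{"offset":[0,0,-0.1],"rotation":[0,0,0],"fingers":-1},{"offset":[0,0,-0.2],"rotation":[0,0,0],"fingers":-1},{"offset":[0,0,-0.2],"rotation":[0,0,0],"fingers":-1},{"offset":[0,0,-0.2],"rotation":[0,0,0],"fingers":-1},{"offset":[0,0,-0.25],"rotation":[0,0,0],"fingers":-1},{"offset":[0,0,0],"rotation":[0,0,0],"fingers":-1},{"offset":[0,0,0],"rotation":[0,0,0],"fingers":-1}]'
python3 d.py .488 .065 .22
python3 - <<'E'
from h import *
a=shot("wrist","w3")
def W(q): c,s=np.cos(.2037),np.sin(.2037); return [.5098+c*q[0]-s*q[1],.1457+s*q[0]+c*q[1],q[2]]
for p in [(.0785,-.116,.072),(-.0785,-.116,.072),(0,-.116,.072),(-.0785,.116,.072),(.0785,.116,.072)]: print(p,proj("wrist",W(p)).round(0))
E
```

```text
clock: 6.7
position: [0.4469, -0.0763, 0.2185]
ee_rot: [0.631, 0.776, -0.0, 0.0]
ft_force: [0.3, 0.2, -1.9]
grip_width: 0.458
t 6.7 pos [ 0.4469 -0.0763  0.2185] yaw 1.777 F [ 0.31  0.2  -1.93] w 0.458 j [ 0.74  0.01 -0.67  1.91  0.01  1.23  0.28]
offset total (units of .15): [ 0.866  0.461 -0.01 ] mm [129.9  69.2  -1.5] rot total (units of 2): [0.     0.0002 0.0009]
(0.0785, -0.116, 0.072) [536.  91.]
(-0.0785, -0.116, 0.072) [352.  90.]
(0, -0.116, 0.072) [444.  90.]
(-0.0785, 0.116, 0.072) [ 365. -308.]
(0.0785, 0.116, 0.072) [ 619. -308.]
```

View pics/w3.png

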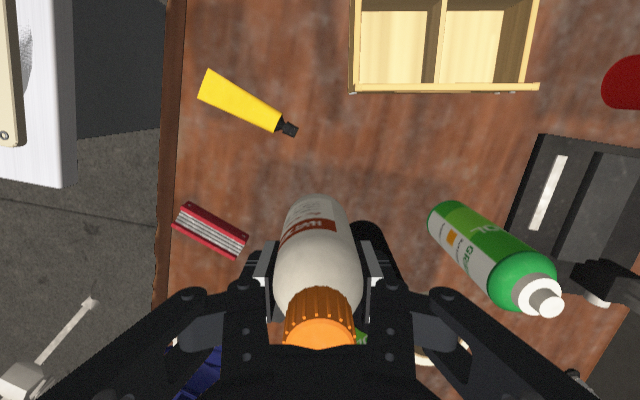

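The bottle is held upright. The carrier end wall appears at u=349–540, v≈89, against a prediction of 352–536 and 90, so the carrier pose is confirmed. The weight reading of about 1.9 N also fits.

```bash
python3 -m jog '[{"offset":[0.2,0.11,0],"rotation":[0,0,0],"fingers":-1},{"offset":[0.25,0.13,0],"rotation":[0,0,0],"fingers":-1},{"offset":[0.25,0.13,0],"rotation":[0,0,0],"fingers":-1},{"offset":[0.166,0.09,0],"rotation":[0,0,0],"fingers":-1},{"offset":[0,0,0],"rotation":[0,0,0],"fingers":-1},{"offset":[0,0,0],"rotation":[0,0,0],"fingers":-1}]'
python3 d.py .488 .065 .08
python3 - <<'E'
from h import *
a=shot("wrist","w4")
b=shot("side","s4")
c=cv2.resize(b[140:330,250:410],None,fx=2.1,fy=2.1)[:400]
cv2.imwrite("pics/m4.png",cv2.cvtColor(np.hstack([a[:,180:600],np.pad(c,((0,400-c.shape[0]),(0,0),(0,0)))]),cv2.COLOR_RGB2BGR))
def W(q): c,s=np.cos(.2037),np.sin(.2037); return [.5098+c*q[0]-s*q[1],.1457+s*q[0]+c*q[1],q[2]]
for p in [(.0785,.116,.072),(-.0785,.116,.072)]: print(p,proj("wrist",W(p)).round(0)-[180,0])
E
```

```text
clock: 7.5
position: [0.4876, 0.0641, 0.2177]
ee_rot: [0.631, 0.776, -0.001, -0.001]
ft_force: [0.2, -0.6, -1.5]
grip_width: 0.465
t 7.5 pos [0.4876 0.0641 0.2177] yaw 1.776 F [ 0.21 -0.57 -1.52] w 0.465 j [ 0.54  0.13 -0.81  1.81  0.1   1.24 -0.09]
offset total (units of .15): [0.005 0.005 0.918] mm [  0.8   0.8 137.7] rot total (units of 2): [-0.0008 -0.0001  0.0007]
(0.0785, 0.116, 0.072) [294. -57.]
(-0.0785, 0.116, 0.072) [ 85. -56.]
```

View pics/m4.png

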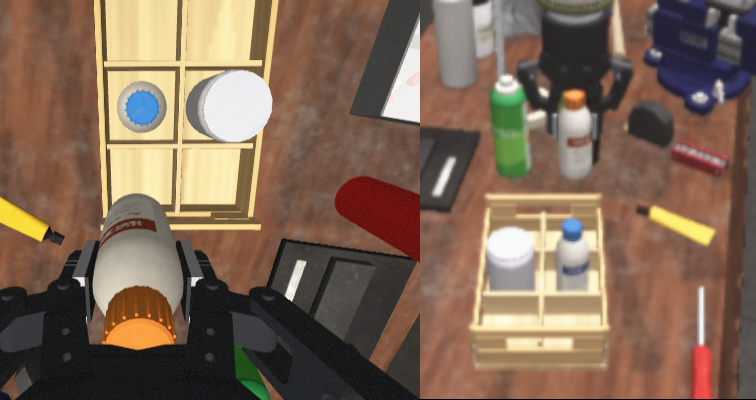

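Run:
```python
from h import *
def W(q): c,s=np.cos(.2037),np.sin(.2037); return [.5098+c*q[0]-s*q[1],.1457+s*q[0]+c*q[1],q[2]]
for nm,p in dict(er=W((.0785,-.116,.072)),ef=W((-.0785,-.116,.072)),d1f=W((-.0755,.0375,.046)),d1r=W((.0755,.0375,.046)),d2f=W((-.0755,-.0375,.046)),d2r=W((.0755,-.0375,.046)),cell=[.488,.065,.008],base=[.4876,.0641,.148]).items():
    print(nm,(proj("wrist",p)-[180,0]).round(0), (proj("side",p)-[250,140])*2.1//1+[420,0])
```

```text
er [257. 229.] [485. 192.]
ef [ 97. 229.] [601. 192.]
d1f [97. 62.] [603. 291.]
d1r [263.  63.] [479. 291.]
d2f [100. 145.] [600. 247.]
d2r [253. 145.] [484. 247.]
cell [139. 173.] [571. 248.]
base [138. 219.] [572. 167.]
```

```bash
python3 -m jog '[{"offset":[0.005,0.02,0.1],"rotation":[0,0,0],"fingers":-1},{"offset":[0,0,0.2],"rotation":[0,0,0],"fingers":-1},{"offset":[0,0,0.2],"rotation":[0,0,0],"fingers":-1},{"offset":[0,0,0.2],"rotation":[0,0,0],"fingers":-1},{"offset":[0,0,0.12],"rotation":[0,0,0],"fingers":-1},{"offset":[0,0,0.06],"rotation":[0,0,0],"fingers":-1},{"offset":[0,0,0],"rotation":[0,0,0],"fingers":-1}]'
python3 -m jog '[{"offset":[0,0,0.02],"rotation":[0,0,0],"fingers":-1},{"offset":[0,0,0.01],"rotation":[0,0,0],"fingers":-1},{"offset":[0,0,0],"rotation":[0,0,0],"fingers":-1}]'
python3 d.py .4905 .0655 .078
```

```text
clock: 8.48
position: [0.4909, 0.0662, 0.0864]
ee_rot: [0.631, 0.776, -0.0, -0.0]
ft_force: [0.2, -0.3, -0.4]
grip_width: 0.463
clock: 8.85
position: [0.491, 0.0662, 0.0822]
ee_rot: [0.631, 0.776, 0.0, 0.0]
ft_force: [0.0, -0.4, -1.2]
grip_width: 0.46
t 8.85 pos [0.491  0.0662 0.0822] yaw 1.777 F [ 0.03 -0.36 -1.16] w 0.46 j [ 0.47  0.32 -0.77  1.95  0.27  0.98 -0.23]
offset total (units of .15): [-0.004 -0.004  0.028] mm [-0.6 -0.6  4.2] rot total (units of 2): [0.0002 0.0001 0.0008]
```

```bash
python3 -m jog '[{"offset":[0,0,0.014],"rotation":[0,0,0],"fingers":-1},{"offset":[0,0,0.014],"rotation":[0,0,0],"fingers":-1},{"offset":[0,0,0],"rotation":[0,0,0],"fingers":-1}]'
python3 -m jog '[{"offset":[0,0,0.005],"rotation":[0,0,0],"fingers":-1},{"offset":[0,0,0.005],"rotation":[0,0,0],"fingers":-1},{"offset":[0,0,0],"rotation":[0,0,0],"fingers":-1}]'
```

```text
clock: 9.22
position: [0.491, 0.0662, 0.0779]
ee_rot: [0.631, 0.776, -0.0, 0.0]
ft_force: [-0.6, -1.5, 1.7]
grip_width: 0.461
clock: 9.6
position: [0.4911, 0.0663, 0.0777]
ee_rot: [0.631, 0.776, -0.0, 0.0]
ft_force: [-9.8, -2.1, 22.4]
grip_width: 0.461
```

```bash
python3 -m jog '[{"offset":[0,0,-0.01],"rotation":[0,0,0],"fingers":-1},{"offset":[0,0,0],"rotation":[0,0,0],"fingers":0.2},{"offset":[0,0,0],"rotation":[0,0,0],"fingers":0.4},{"offset":[0,0,0],"rotation":[0,0,0],"fingers":0.6},{"offset":[0,0,0],"rotation":[0,0,0],"fingers":0.6},{"offset":[0,0,-0.1],"rotation":[0,0,0],"fingers":0.6},{"offset":[0,0,-0.2],"rotation":[0,0,0],"fingers":1},{"offset":[0,0,-0.3],"rotation":[0,0,0],"fingers":1}]'
python3 -m jog '[{"offset":[0,0,-0.35],"rotation":[0,0,0],"fingers":1},{"offset":[0,0,-0.25],"rotation":[0,0,0],"fingers":1},{"offset":[0,0,0],"rotation":[0,0,0],"fingers":1}]'
python3 d.py .616 -.099 .245
```

```text
clock: 10.6
position: [0.4903, 0.0663, 0.169]
ee_rot: [0.631, 0.776, -0.0, -0.001]
ft_force: [1.2, -1.1, 1.4]
grip_width: 1.003
clock: 10.98
position: [0.4922, 0.0669, 0.2616]
ee_rot: [0.631, 0.776, 0.002, 0.002]
ft_force: [1.1, 0.4, 0.0]
grip_width: 0.998
t 10.97 pos [0.4922 0.0669 0.2616] yaw 1.777 F [1.08 0.43 0.03] w 0.998 j [ 0.56  0.1  -0.83  1.74  0.08  1.32 -0.08]
offset total (units of .15): [-1.251  0.581  0.116] mm [-187.7   87.1   17.4] rot total (units of 2): [0.0029 0.0008 0.0011]
```

```bash
python3 -m jog '[{"offset":[-0.313,0.145,0.01],"rotation":[0,0,0],"fingers":1},{"offset":[-0.313,0.145,0.01],"rotation":[0,0,0],"fingers":1},{"offset":[-0.313,0.145,0.01],"rotation":[0,0,0],"fingers":1},{"offset":[-0.313,0.145,0.01],"rotation":[0,0,0],"fingers":1},{"offset":[0,0,0],"rotation":[0,0,0],"fingers":1},{"offset":[0,0,0],"rotation":[0,0,0],"fingers":1}]'
python3 d.py .616 -.099 .120
python3 - <<'E'
from h import *
a=shot("wrist","w5"); 
for n,p in dict(A=[.616,-.099,.165],B=[.5456,-.2436,.165],bot=[.4905,.0655,.123]).items(): print(n,proj("wrist",p).round(0))
print([(np.round(d["bbox"]).tolist(),round(d["conf"],2)) for d in manip.recognise("wrist","spray_can_1")])
E
```

```text
clock: 11.72
position: [0.6141, -0.0989, 0.2514]
ee_rot: [0.63, 0.776, 0.0, -0.001]
ft_force: [0.3, 1.4, -0.4]
grip_width: 1.002
t 11.72 pos [ 0.6141 -0.0989  0.2514] yaw 1.778 F [ 0.26  1.36 -0.43] w 1.002 j [ 0.61  0.41 -0.69  1.44  0.26  1.39  0.12]
offset total (units of .15): [-0.004  0.013  0.876] mm [ -0.6   1.9 131.4] rot total (units of 2): [-0.0003 -0.0006  0.0013]
A [320. 213.]
B [208. 348.]
bot [194. -58.]
[([296.0, 149.0, 355.0, 231.0], 0.79), ([167.0, 169.0, 259.0, 258.0], 0.66), ([212.0, 242.0, 268.0, 348.0], 0.6)]
```

View pics/w5.png

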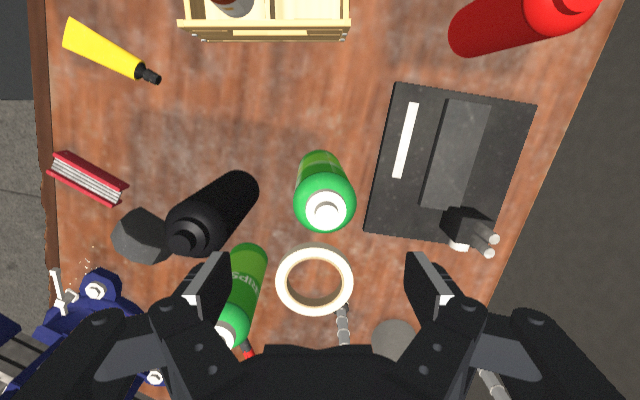

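Can A's cap is at (325,209) against a predicted (320,213), so I correct by about 3 mm. The space around it is clear.

```bash
python3 -m jog '[{"offset":[0.012,0.034,0.1],"rotation":[0,0,0],"fingers":1},{"offset":[0,0,0.25],"rotation":[0,0,0],"fingers":1},{"offset":[0,0,0.25],"rotation":[0,0,0],"fingers":1},{"offset":[0,0,0.2],"rotation":[0,0,0],"fingers":1},{"offset":[0,0,0.07],"rotation":[0,0,0],"fingers":1},{"offset":[0,0,0],"rotation":[0,0,0],"fingers":0.6},{"offset":[0,0,0],"rotation":[0,0,0],"fingers":-1},{"offset":[0,0,0],"rotation":[0,0,0],"fingers":-1}]' 50
python3 -m jog '[{"offset":[0,0,0],"rotation":[0,0,0],"fingers":-1},{"offset":[0,0,0],"rotation":[0,0,0],"fingers":-1},{"offset":[0,0,0],"rotation":[0,0,0],"fingers":-1}]'
python3 -m jog '[{"offset":[0,0,-0.04],"rotation":[0,0,0],"fingers":-1},{"offset":[0,0,-0.08],"rotation":[0,0,0],"fingers":-1},{"offset":[0,0,-0.08],"rotation":[0,0,0],"fingers":-1},{"offset":[0,0,0],"rotation":[0,0,0],"fingers":-1},{"offset":[0,0,0],"rotation":[0,0,0],"fingers":-1},{"offset":[0,0,0],"rotation":[0,0,0],"fingers":-1}]'
python3 d.py .6188 -.0965 .120
```

```text
clock: 12.82
position: [0.62, -0.097, 0.123]
ee_rot: [0.631, 0.776, 0.001, 0.001]
ft_force: [-1.0, -0.1, 5.2]
grip_width: 0.624
clock: 13.2
position: [0.62, -0.0971, 0.1229]
ee_rot: [0.631, 0.776, 0.001, 0.001]
ft_force: [-0.2, -0.2, 6.1]
grip_width: 0.624
clock: 13.95
position: [0.6188, -0.097, 0.1508]
ee_rot: [0.631, 0.776, -0.0, -0.0]
ft_force: [0.5, -0.4, -1.5]
grip_width: 0.621
t 13.95 pos [ 0.6188 -0.097   0.1508] yaw 1.777 F [ 0.54 -0.41 -1.46] w 0.621 j [ 0.59  0.49 -0.67  1.55  0.32  1.21  0.07]
offset total (units of .15): [0.003 0.001 0.206] mm [ 0.5  0.1 30.8] rot total (units of 2): [-0.0003 -0.0001  0.0009]
```

Can A weighs about 1.5 N, so it is the used-up one. I put it back.

```bash
python3 -m jog '[{"offset":[0,0,0.08],"rotation":[0,0,0],"fingers":-1},{"offset":[0,0,0.06],"rotation":[0,0,0],"fingers":-1},{"offset":[0,0,0.03],"rotation":[0,0,0],"fingers":-1},{"offset":[0,0,0.01],"rotation":[0,0,0],"fingers":-1},{"offset":[0,0,0],"rotation":[0,0,0],"fingers":-1}]'
```

```text
clock: 14.58
position: [0.6192, -0.0969, 0.1244]
ee_rot: [0.631, 0.776, 0.0, 0.0]
ft_force: [-0.1, 0.1, -0.2]
grip_width: 0.619
```

```bash
python3 -m jog '[{"offset":[0,0,0.01],"rotation":[0,0,0],"fingers":-1},{"offset":[0,0,0],"rotation":[0,0,0],"fingers":-1}]'
```

```text
clock: 14.82
position: [0.6193, -0.097, 0.123]
ee_rot: [0.631, 0.776, 0.0, 0.0]
ft_force: [-0.0, 0.5, -0.8]
grip_width: 0.62
```

```bash
python3 -m jog '[{"offset":[0,0,0.01],"rotation":[0,0,0],"fingers":-1},{"offset":[0,0,0],"rotation":[0,0,0],"fingers":-1}]'
```

```text
clock: 15.08
position: [0.6194, -0.0972, 0.1229]
ee_rot: [0.631, 0.776, -0.0, 0.001]
ft_force: [-4.7, 0.3, 11.6]
grip_width: 0.622
```

```bash
python3 -m jog '[{"offset":[0,0,-0.006],"rotation":[0,0,0],"fingers":-1},{"offset":[0,0,0],"rotation":[0,0,0],"fingers":0.4},{"offset":[0,0,0],"rotation":[0,0,0],"fingers":0.7},{"offset":[0,0,0],"rotation":[0,0,0],"fingers":1},{"offset":[0,0,0],"rotation":[0,0,0],"fingers":1},{"offset":[0,0,-0.1],"rotation":[0,0,0],"fingers":1},{"offset":[0,0,-0.35],"rotation":[0,0,0],"fingers":1},{"offset":[0,0,-0.4],"rotation":[0,0,0],"fingers":1}]'
python3 d.py .5456 -.2436 .250
```

```text
clock: 16.08
position: [0.6187, -0.0968, 0.2517]
ee_rot: [0.631, 0.776, -0.0, -0.0]
ft_force: [0.6, -0.4, 0.1]
grip_width: 1.003
t 16.07 pos [ 0.6187 -0.0968  0.2517] yaw 1.777 F [ 0.62 -0.37  0.12] w 1.003 j [ 0.6   0.42 -0.69  1.43  0.27  1.39  0.11]
offset total (units of .15): [-0.858 -0.677  0.011] mm [-128.7 -101.6    1.7] rot total (units of 2): [-0.0003 -0.0002  0.001 ]
```

```bash
python3 -m jog '[{"offset":[-0.215,-0.17,0],"rotation":[0,0,0],"fingers":1},{"offset":[-0.215,-0.17,0],"rotation":[0,0,0],"fingers":1},{"offset":[-0.215,-0.17,0],"rotation":[0,0,0],"fingers":1},{"offset":[-0.213,-0.167,0],"rotation":[0,0,0],"fingers":1},{"offset":[0,0,0],"rotation":[0,0,0],"fingers":1},{"offset":[0,0,0],"rotation":[0,0,0],"fingers":1}]'
python3 d.py .5456 -.2436 .123
python3 - <<'E'
from h import *
a=shot("wrist","w6"); 
for n,p in dict(A=[.6193,-.097,.165],B=[.5456,-.2436,.165]).items(): print(n,proj("wrist",p).round(0))
print([(np.round(d["bbox"]).tolist(),round(d["conf"],2)) for d in manip.recognise("wrist","spray_can_1")])
E
```

```text
clock: 16.82
position: [0.5464, -0.243, 0.2506]
ee_rot: [0.63, 0.776, 0.0, 0.0]
ft_force: [0.2, -0.5, -0.4]
grip_width: 1.003
t 16.82 pos [ 0.5464 -0.243   0.2506] yaw 1.777 F [ 0.17 -0.45 -0.36] w 1.003 j [ 0.86  0.34 -0.65  1.51  0.21  1.36  0.4 ]
offset total (units of .15): [-0.003 -0.007  0.851] mm [ -0.4  -1.1 127.6] rot total (units of 2): [0.0006 0.0001 0.0012]
A [481.  19.]
B [316. 213.]
[([264.0, 33.0, 340.0, 111.0], 0.89), ([143.0, 371.0, 170.0, 399.0], 0.89), ([287.0, 151.0, 350.0, 233.0], 0.66), ([377.0, 1.0, 496.0, 88.0], 0.55), ([349.0, 148.0, 434.0, 235.0], 0.19)]
```

View pics/w6.png

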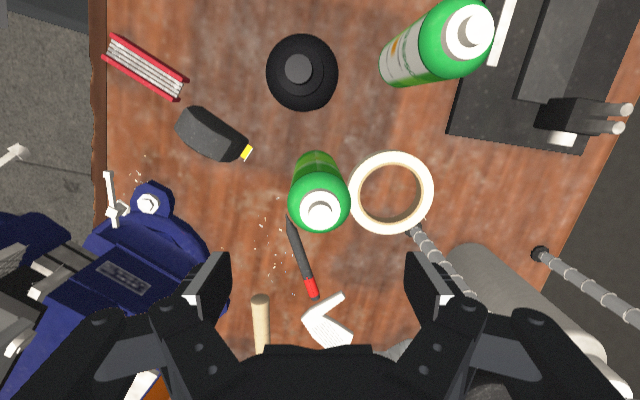

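Run:
```python
from h import *
print(ray("wrist",413,228,0),[ray("wrist",495,345,z).round(3) for z in(.05,.1,.15,.2,.25)], proj("wrist",[.69,-.255,0]))
```

```text
[ 0.69094274 -0.29732567  0.        ] [array([ 0.83 , -0.421,  0.05 ]), array([ 0.784, -0.382,  0.1  ]), array([ 0.737, -0.343,  0.15 ]), array([ 0.691, -0.304,  0.2  ]), array([ 0.645, -0.264,  0.25 ])] [421.97145926 198.9003098 ]
```

The cap is at (321,210) against a predicted (316,213), so I shift by about 3 mm. The rack post stands at (0.69,−0.30), which is clear.

```bash
python3 -m jog '[{"offset":[0.012,0.018,0.1],"rotation":[0,0,0],"fingers":1},{"offset":[0,0,0.25],"rotation":[0,0,0],"fingers":1},{"offset":[0,0,0.25],"rotation":[0,0,0],"fingers":1},{"offset":[0,0,0.18],"rotation":[0,0,0],"fingers":1},{"offset":[0,0,0.07],"rotation":[0,0,0],"fingers":1},{"offset":[0,0,0],"rotation":[0,0,0],"fingers":0.6},{"offset":[0,0,0],"rotation":[0,0,0],"fingers":-1},{"offset":[0,0,0],"rotation":[0,0,0],"fingers":-1}]' 60
python3 -m jog '[{"offset":[0,0,0],"rotation":[0,0,0],"fingers":-1},{"offset":[0,0,0],"rotation":[0,0,0],"fingers":-1},{"offset":[0,0,0],"rotation":[0,0,0],"fingers":-1}]'
python3 -m jog '[{"offset":[0,0,-0.04],"rotation":[0,0,0],"fingers":-1},{"offset":[0,0,-0.08],"rotation":[0,0,0],"fingers":-1},{"offset":[0,0,-0.08],"rotation":[0,0,0],"fingers":-1},{"offset":[0,0,0],"rotation":[0,0,0],"fingers":-1},{"offset":[0,0,0],"rotation":[0,0,0],"fingers":-1},{"offset":[0,0,0],"rotation":[0,0,0],"fingers":-1}]'
python3 d.py .5456 -.2436 .32
```

```text
clock: 17.92
position: [0.5489, -0.2418, 0.1237]
ee_rot: [0.631, 0.776, 0.0, 0.001]
ft_force: [-1.5, -0.2, 5.1]
grip_width: 0.616
clock: 18.3
position: [0.5488, -0.2418, 0.1236]
ee_rot: [0.631, 0.776, 0.0, 0.001]
ft_force: [-2.5, 0.2, 6.3]
grip_width: 0.611
clock: 19.05
position: [0.548, -0.2413, 0.1517]
ee_rot: [0.631, 0.776, -0.0, -0.0]
ft_force: [-0.3, -0.2, -3.9]
grip_width: 0.615
t 19.05 pos [ 0.548  -0.2413  0.1517] yaw 1.777 F [-0.32 -0.16 -3.88] w 0.615 j [ 0.84  0.42 -0.63  1.63  0.26  1.18  0.36]
offset total (units of .15): [-0.011 -0.019 -1.122] mm [  -1.7   -2.9 -168.3] rot total (units of 2): [-0.0003 -0.0002  0.0009]
```

Can B weighs 3.9 N, so it is the full one. I lift it to z = 0.32 and carry it to the front-left cell.

```bash
python3 -m jog '[{"offset":[0,0,-0.2],"rotation":[0,0,0],"fingers":-1},{"offset":[0,0,-0.25],"rotation":[0,0,0],"fingers":-1},{"offset":[0,0,-0.25],"rotation":[0,0,0],"fingers":-1},{"offset":[0,0,-0.25],"rotation":[0,0,0],"fingers":-1},{"offset":[0,0,-0.18],"rotation":[0,0,0],"fingers":-1},{"offset":[0,0,0],"rotation":[0,0,0],"fingers":-1}]'
python3 d.py .4605 .2125 .32
```

```text
clock: 19.8
position: [0.5491, -0.2414, 0.3232]
ee_rot: [0.631, 0.776, 0.0, 0.002]
ft_force: [0.0, -0.1, -4.3]
grip_width: 0.613
t 19.8 pos [ 0.5491 -0.2414  0.3232] yaw 1.777 F [ 0.03 -0.13 -4.33] w 0.613 j [ 0.85  0.31 -0.65  1.39  0.19  1.5   0.41]
offset total (units of .15): [3.083 0.041 0.016] mm [462.4   6.2   2.4] rot total (units of 2): [0.0013 0.0009 0.001 ]
```

```bash
python3 -m jog '[{"offset":[0.2,0.005,0],"rotation":[0,0,0],"fingers":-1},{"offset":[0.33,0.005,0],"rotation":[0,0,0],"fingers":-1},{"offset":[0.38,0.005,0],"rotation":[0,0,0],"fingers":-1},{"offset":[0.38,0.005,0],"rotation":[0,0,0],"fingers":-1},{"offset":[0.38,0.005,0],"rotation":[0,0,0],"fingers":-1},{"offset":[0.38,0.005,0],"rotation":[0,0,0],"fingers":-1},{"offset":[0.38,0.005,0],"rotation":[0,0,0],"fingers":-1},{"offset":[0.3,0.006,0],"rotation":[0,0,0],"fingers":-1}]'
python3 -m jog '[{"offset":[0.2,0,0],"rotation":[0,0,0],"fingers":-1},{"offset":[0.15,0,0],"rotation":[0,0,0],"fingers":-1},{"offset":[0,0,0],"rotation":[0,0,0],"fingers":-1},{"offset":[0,0,0],"rotation":[0,0,0],"fingers":-1}]'
python3 d.py .4605 .2125 .132
python3 - <<'E'
from h import *
b=shot("side","s7"); cv2.imwrite("pics/s7c.png",cv2.cvtColor(cv2.resize(b[130:330,230:390],None,fx=3,fy=3),cv2.COLOR_RGB2BGR))
o=manip.get_obs()["position"]; m=lambda p:((proj("side",p)-[230,130])*3).round(0)
print("base",m([o[0],o[1],o[2]-.123]),"cap",m([o[0],o[1],o[2]+.042]),"cells",m([.4605,.2125,.008]))
E
```

```text
clock: 20.8
position: [0.4691, 0.1628, 0.3201]
ee_rot: [0.63, 0.777, -0.001, -0.0]
ft_force: [1.1, -0.2, -4.4]
grip_width: 0.613
clock: 21.3
position: [0.4598, 0.2112, 0.3206]
ee_rot: [0.631, 0.776, -0.001, -0.0]
ft_force: [0.3, -0.8, -4.9]
grip_width: 0.612
t 21.3 pos [0.4598 0.2112 0.3206] yaw 1.776 F [ 0.26 -0.75 -4.93] w 0.612 j [ 0.41  0.13 -1.    1.61  0.11  1.46 -0.39]
offset total (units of .15): [0.008 0.008 1.257] mm [  1.3   1.3 188.6] rot total (units of 2): [-0.0007  0.0003  0.0006]
base [275. 343.] cap [276. 159.] cells [274. 511.]
```

View pics/s7c.png

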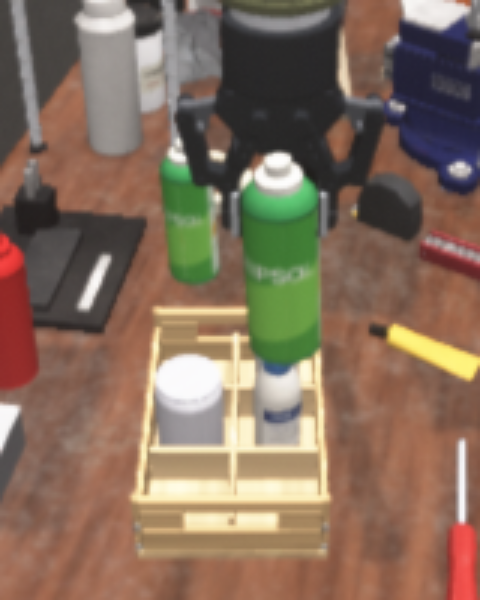

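The held can is upright, with its cap at (279,160) and base at (284,343). It lines up with the front-left cell, whose centre is at about u=279, so I descend.

```bash
python3 -m jog '[{"offset":[0.008,0.004,0.15],"rotation":[0,0,0],"fingers":-1},{"offset":[0,0,0.25],"rotation":[0,0,0],"fingers":-1},{"offset":[0,0,0.2],"rotation":[0,0,0],"fingers":-1},{"offset":[0,0,0.15],"rotation":[0,0,0],"fingers":-1},{"offset":[0,0,0.05],"rotation":[0,0,0],"fingers":-1},{"offset":[0,0,0],"rotation":[0,0,0],"fingers":-1}]'
python3 -m jog '[{"offset":[0,0,0.1],"rotation":[0,0,0],"fingers":-1},{"offset":[0,0,0.05],"rotation":[0,0,0],"fingers":-1},{"offset":[0,0,0],"rotation":[0,0,0],"fingers":-1}]'
python3 d.py .4605 .2125 .132
```

```text
clock: 22.1
position: [0.4603, 0.2129, 0.2018]
ee_rot: [0.631, 0.776, -0.0, -0.0]
ft_force: [-1.0, -0.0, -5.1]
grip_width: 0.614
clock: 22.48
position: [0.4598, 0.2132, 0.1786]
ee_rot: [0.631, 0.776, -0.0, -0.0]
ft_force: [-0.1, 0.6, -3.9]
grip_width: 0.616
t 22.48 pos [0.4598 0.2132 0.1786] yaw 1.777 F [-0.11  0.58 -3.9 ] w 0.616 j [ 0.35  0.26 -0.98  1.82  0.23  1.19 -0.49]
offset total (units of .15): [-0.006  0.004  0.31 ] mm [-0.8  0.6 46.6] rot total (units of 2): [-0.0005  0.0001  0.001 ]
```

```bash
python3 -m jog '[{"offset":[0,0,0.08],"rotation":[0,0,0],"fingers":-1},{"offset":[0,0,0.08],"rotation":[0,0,0],"fingers":-1},{"offset":[0,0,0.06],"rotation":[0,0,0],"fingers":-1},{"offset":[0,0,0.04],"rotation":[0,0,0],"fingers":-1},{"offset":[0,0,0],"rotation":[0,0,0],"fingers":-1}]'
python3 -m jog '[{"offset":[0,0,0.015],"rotation":[0,0,0],"fingers":-1},{"offset":[0,0,0.015],"rotation":[0,0,0],"fingers":-1},{"offset":[0,0,0],"rotation":[0,0,0],"fingers":-1}]'
```

```text
clock: 23.1
position: [0.4599, 0.2133, 0.1398]
ee_rot: [0.631, 0.776, -0.0, -0.0]
ft_force: [-0.4, -0.5, -3.7]
grip_width: 0.614
clock: 23.48
position: [0.4601, 0.2133, 0.1356]
ee_rot: [0.631, 0.776, -0.0, 0.0]
ft_force: [-0.9, -0.0, -4.0]
grip_width: 0.614
```

```bash
python3 -m jog '[{"offset":[0,0,0.012],"rotation":[0,0,0],"fingers":-1},{"offset":[0,0,0.012],"rotation":[0,0,0],"fingers":-1},{"offset":[0,0,0],"rotation":[0,0,0],"fingers":-1}]'
```

```text
clock: 23.85
position: [0.4601, 0.2134, 0.132]
ee_rot: [0.631, 0.776, -0.0, -0.0]
ft_force: [0.4, 0.6, -4.9]
grip_width: 0.616
```

```bash
python3 -m jog '[{"offset":[0,0,0.006],"rotation":[0,0,0],"fingers":-1},{"offset":[0,0,0],"rotation":[0,0,0],"fingers":-1}]'; python3 -m jog '[{"offset":[0,0,0.006],"rotation":[0,0,0],"fingers":-1},{"offset":[0,0,0],"rotation":[0,0,0],"fingers":-1}]'
```

```text
clock: 24.1
position: [0.4602, 0.2136, 0.1317]
ee_rot: [0.631, 0.776, 0.0, 0.0]
ft_force: [-3.5, -1.1, 3.9]
grip_width: 0.614
clock: 24.35
position: [0.4603, 0.2139, 0.1316]
ee_rot: [0.631, 0.776, 0.0, 0.0]
ft_force: [-6.8, -3.3, 15.1]
grip_width: 0.62
```

The can is on the floor of the cell. I release it, rise and back away.

```bash
python3 -m jog '[{"offset":[0,0,-0.006],"rotation":[0,0,0],"fingers":-1},{"offset":[0,0,0],"rotation":[0,0,0],"fingers":0.4},{"offset":[0,0,0],"rotation":[0,0,0],"fingers":0.7},{"offset":[0,0,0],"rotation":[0,0,0],"fingers":1},{"offset":[0,0,0],"rotation":[0,0,0],"fingers":1},{"offset":[0,0,-0.1],"rotation":[0,0,0],"fingers":1},{"offset":[0,0,-0.35],"rotation":[0,0,0],"fingers":1},{"offset":[0,0,-0.4],"rotation":[0,0,0],"fingers":1}]'
python3 -m jog '[{"offset":[0,0,-0.4],"rotation":[0,0,0],"fingers":1},{"offset":[-0.35,0,-0.1],"rotation":[0,0,0],"fingers":1},{"offset":[-0.38,0,0],"rotation":[0,0,0],"fingers":1},{"offset":[-0.38,0,0],"rotation":[0,0,0],"fingers":1},{"offset":[-0.2,0,0],"rotation":[0,0,0],"fingers":1},{"offset":[0,0,0],"rotation":[0,0,0],"fingers":1},{"offset":[0,0,0],"rotation":[0,0,0],"fingers":1},{"offset":[0,0,0],"rotation":[0,0,0],"fingers":1}]'
python3 - <<'E'
from h import *
a=shot("top","t8"); b=shot("side","s8")
c=np.hstack([cv2.resize(b[130:330,230:390],None,fx=2.5,fy=2.5),cv2.resize(a[145:255,195:275],None,fx=4.5,fy=500/110)])
cv2.imwrite("pics/m8.png",cv2.cvtColor(c,cv2.COLOR_RGB2BGR)); print(c.shape,manip.get_obs()["position"])
m=lambda p:((proj("side",p)-[230,130])*2.5).round(0)
k=lambda p:((proj("top",p)-[195,145])*4.5).round(0)+[400,0]
for n,p in dict(cancap=[.4602,.2135,.173],botcap=[.491,.066,.123],cb=[.4747,.137,.123],tin=[.5484,.1535,.093],A=[.619,-.097,.165]).items(): print(n,m(p),k(p))
E
```

```text
clock: 25.35
position: [0.4596, 0.2134, 0.2607]
ee_rot: [0.63, 0.776, -0.0, -0.0]
ft_force: [1.2, 0.3, 0.5]
grip_width: 1.001
clock: 26.35
position: [0.5002, 0.0225, 0.3342]
ee_rot: [0.63, 0.777, 0.0, 0.0]
ft_force: [0.2, 0.1, 0.3]
grip_width: 1.002
(500, 760, 3) [0.50019156 0.02210681 0.33394839]
cancap [229. 308.] [479. 267.]
botcap [228. 244.] [697. 257.]
cb [230. 290.] [599. 280.]
tin [156. 312.] [590. 216.]
A [151. 118.] [912.  74.]
```

View pics/m8.png

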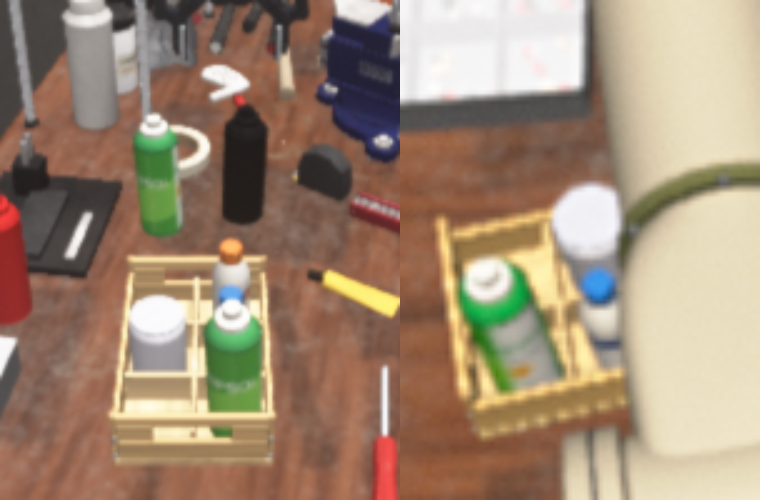

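The last view shows the full can's cap at (232,308) against an expected (229,308). The bench bottle's cap is at (231,246) against (228,244), and can A, the tin, the carrier bottle and the roll are all upright in place. Nothing touches the gripper.

```bash
python3 -c "
from workcell import manip
print(manip.hand_in())"
```

```text
the job is handed in; nothing more can be done
None
```

The carrier is loaded and the job is handed in, with about 26 s of the 72 s used. No verdict was reported.

- **Bench bottle:** it stands in the front-right cell. I lowered it until the force rose on the floor (about 22 N at most), then released it.
- **Used-up can:** I lifted the green can near (0.62, −0.10) and it read about 1.5 N, so I set it back down where it was.
- **Full can:** the other green can read 3.9–4.9 N while held. It stands in the front-left cell, lowered to floor contact before release.

**Last checks:** both caps appeared within about 3 px of where they should be in the enlarged side view. The tin, carrier bottle, masking roll and used-up can looked upright and in place, and the tape measure looked undisturbed. The gripper was clear of everything, at a height of 0.33 m. In the final top picture the arm hid the front-right cell, so the bottle was confirmed only in the side view.

**Disagreements:** pixel predictions were off by up to about 5 px near the grasps, roughly 3–4 mm, and I corrected for it. Once, near the picture edge, the used-up can was about 15 px off.

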